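Set out the padlock record photograph

ROBOT

A 6-joint arm with a two-finger parallel gripper is mounted at the origin on the work surface. World frame = base frame: x ahead of the robot, y to its left, z up, the work surface at z = 0. Lengths are in m, angles in rad, forces in N, time in s.
With the tool pointing down it reaches from about 0.35 to 1 m from the base axis. Payload 7.1 kg.
Tool frame: the origin (TCP) lies between the finger pads; the fingertips stand 22 mm ahead of it and the grasp point (between the pads) lies 3 mm ahead of it; z points along the fingers, y is the line along which they close (so a half turn about z gives the same grasp; the last joint's range is limited). The gripper opens to 85 mm and grips with 20 to 120 N. Pads are 22 mm wide; open, the fingers measure 114 mm over their backs; the gripper's body (76 mm by 85 mm) begins 54 mm behind the grasp point. The pads swing forward as they close: fully open they stand 13 mm farther back than shut.
Start: joints at [1.246, 0.423, 1.63, -0, 1.089, -0.019], TCP at [0.188, 0.596, 0.253] pointing down, gripper open.
Joint ranges: [-3, 3], [-0.9, 2.11], [0.09, 2.58], [-1.31, 4.45], [0.11, 2.69], [-2.54, 2.54]. Speed limits (rad/s): [2.39, 2.39, 3.01, 3.14, 3.14, 3.14].

INTERFACE

Orientations are given as a rotation vector (axis times angle).
In Python, from rig import manip gives the robot as it stands. The module is installed in compiled form; this text tells all that it offers. Calls block until the motion is done:
- manip.move_to(position, orientation): joint-space move of the TCP to a pose.
- manip.servo_line(position, orientation=None, rate=0.15): straight line of the TCP; orientation=None keeps the orientation; rate is the mean speed in m/s.
- manip.set_joints(angles): joint-space move.
- manip.command_gripper(opening, f_grip=None): finger opening in m; f_grip is the grip in N (None keeps the last); returns when the fingers have stopped.
- manip.hold(seconds).
- manip.solve_ik(position, orientation): joint angles nearest the present ones, or None.
- manip.camera(name): name is "scene" or "top" or "wrist"; returns a dict with "image" (420x560x3 uint8, red, green, blue), "fx", "fy", "cx", "cy" (pixels), "k1" (the pictures are not rectified: a ray, as slopes to the right and down, at radius r is drawn at 1 + k1 r^2 times it, then the intrinsics apply), "cam_to_world" (4x4, takes a point from camera to world coordinates); the wrist camera has in their place "mount" (4x4, takes a point from camera to tool coordinates, whose origin is the TCP and whose axes are the flange's). Camera axes: x right, y down, z forward; pixel columns grow to the right and rows downward; lengths in m; the calibration is good to about 2 mm. A picture is of the moment at which its call begins: read the wrist's pose just before it. There is no depth.
A pose or a line that the arm cannot do raises manip.IKError and nothing moves.
- manip.sign_off(): hands the job in; it is judged then, once.
Readings, each from a call of its own:
- manip.get_time(): time.
- manip.get_joint_positions(): joint angles.
- manip.get_joint_vel(): joint speeds.
- manip.get_tau(): joint torques, N m.
- manip.get_position(): TCP position.
- manip.get_ee_rot(): TCP orientation.
- manip.get_contact_force(): force on the tool from outside, world axes, zero at the start.
- manip.get_torque(): the same for the moment, N m.
- manip.get_width(): finger opening in m.
- manip.get_grip_force(): force on a finger pad.
Only numpy, scipy, OpenCV 4.12 (cv2) and the standard library are available. Lean on these libraries where they do the work, as an engineer would, in place of code of your own. Each camera call takes 0.05 s, during which the arm holds its last target. There are 200 camera calls.

TASK

Set out the lock-care things for the record photograph: slide the cupboard's grey door open, lift out the bronze padlock, and slide the door fully shut again. Lay the padlock flat on the small grey-topped plinth, centred, lengthwise along the plinth's long side with no edge overhanging, and lay the black-and-white scale bar on the worktop flush against the plinth's front edge (the long edge away from the robot), roughly centred along it. With a fingertip on the lid studs, turn every tin in its socket until its paper label faces straight to the brass-edged front of the rack, and leave the other things alone.

Things in the scene. Friction and masses are not known exactly. Their poses are not given: they have to be found in the camera images.
- rack: fixed oak rack, 130 x 352 mm, with three shallow sockets in a row. Origin: centre of underside; x to its front (long edge with brass strip, roughly away from the robot); y along the row. Sockets at x = 0, y = +112, 0, -112 mm; waxed floor 15 mm above the worktop, rim 10 mm higher, 2.5 mm play all round a tin, which turns easily.
- tin_a: squat closed tin, 96 mm diameter, 50 mm tall, 0.8 kg, in the y = +112 mm socket (may be absent). Origin: centre of underside; x points to the white paper label on its side (an 18 mm wide tab of it runs over the lid); z up. Four studs, 12 mm diameter, 14 mm high, stand on the lid 36 mm from the axis, at 45, 135, 225, 315 deg from the label: a fingertip behind a stud pushes the tin round.
- tin_b: squat closed tin, 96 mm diameter, 50 mm tall, 0.8 kg, in the middle socket (may be absent). Origin: centre of underside; x points to the white paper label on its side (an 18 mm wide tab of it runs over the lid); z up. Four studs, 12 mm diameter, 14 mm high, stand on the lid 36 mm from the axis, at 45, 135, 225, 315 deg from the label: a fingertip behind a stud pushes the tin round.
- tin_c: squat closed tin, 96 mm diameter, 50 mm tall, 0.8 kg, in the y = -112 mm socket (may be absent). Origin: centre of underside; x points to the white paper label on its side (an 18 mm wide tab of it runs over the lid); z up. Four studs, 12 mm diameter, 14 mm high, stand on the lid 36 mm from the axis, at 45, 135, 225, 315 deg from the label: a fingertip behind a stud pushes the tin round.
- cupboard: fixed low grey pine cupboard lying on the worktop, 50 mm high, 190 mm wide (y). Origin: under the centre of its recess, which is open at the top, 180 mm (x) by 170 mm (y) inside, floor 6 mm above the worktop, walls 10 mm thick; a solid deck of the same height runs from x = 100 to 260 mm. x is the way the door opens (roughly away from the robot).
- door (a joint): opening of the flat sliding door over the recess in m: 0 fully shut, 0.17 fully open; it slides in the cupboard's +x direction, at heights 50 to 60 mm, with about 1.5 N of friction, and stays where it is left.
- door_handle (a point): middle of the door's upright iron handle plate, 12 mm thick (x), 70 mm wide (y), from 60 to 92 mm above the worktop (this point is at 76 mm). It moves with the door and lies at x = -30 mm from the recess centre when shut; it can be pushed with a fingertip either way.
- padlock: greenish bronze padlock lying flat, 98 mm (x) by 54 mm (y) by 28 mm thick, about 0.45 kg, at the start in the recess. Origin: underside, at the centre of those 98 x 54 mm. Its solid body reaches from x = -49 to +13 mm, its iron shackle from there to +49 mm. Grip the body across its 54 mm.
- plinth: fixed small photo plinth with grey top, 90 mm (x) by 124 mm (y), 20 mm high. Origin: centre of its underside. Its front edge is the 124 mm long face at x = +45 mm, roughly away from the robot.
- scale_bar: loose photo scale bar (straightedge) with black and white squares, 28 mm wide (x), 200 mm long (y), 12 mm high, about 0.18 kg, lying on the worktop. Origin: centre of its underside.
- tin_a_label (a point): middle of tin_a's label, 49 mm from the tin's axis and 25 mm above its underside.
- tin_b_label (a point): middle of tin_b's label, 49 mm from the tin's axis and 25 mm above its underside.
- tin_c_label (a point): middle of tin_c's label, 49 mm from the tin's axis and 25 mm above its underside.
- bolt: iron latch bolt, 150 x 26 mm, with a stub; bystander, to be left alone. Origin: underside, near its middle.
- escutcheon: wrought iron escutcheon plate, 110 x 60 x 6 mm; bystander, to be left alone. Origin: underside, near its middle.
- wedge: oak door wedge, 125 x 45 x 30 mm; bystander, to be left alone. Origin: underside, near its middle.
- key: big iron key, 160 mm long; bystander, to be left alone. Origin: underside, near its middle.

How it is judged:
On the way, in this order (a step that is already met when the one before it is completed fails the run):
1. the sliding door is open (value of joint door above 0.1 m), for 0.2 s.
2. the padlock is out of the recess (horizontal distance between padlock and cupboard above 0.15 m), for 0.2 s.
3. the door is shut again (value of joint door below 0.008 m), for 0.2 s.
At the end, for the whole second after the job is handed in: Tins upright in sockets, labels within 0.2 rad of the rack front; padlock at rest flat on plinth, centre within 9 mm in x and y, lengthwise within 0.12 rad; scale bar flat, within 3 mm of and 0.05 rad along the front edge, middle within 30 mm; door within 8 mm of shut (angle between the x axis of each of tin_a, tin_b, tin_c and the x axis of rack, either way round below 0.2 rad and x of each of tin_a_label, tin_b_label, tin_c_label in the frame of rack above 0.03 m and angle between each of tin_a, tin_b, tin_c, padlock's own z axis and vertical below 0.06 rad and y of tin_a in the frame of rack between 0.106 and 0.118 m and x of tin_a in the frame of rack between -0.006 and 0.006 m and height (world z) of each of tin_a, tin_b, tin_c below 0.019 m and y of tin_b in the frame of rack between -0.006 and 0.006 m and x of tin_b in the frame of rack between -0.006 and 0.006 m and y of tin_c in the frame of rack between -0.118 and -0.106 m and x of tin_c in the frame of rack between -0.006 and 0.006 m and x of padlock in the frame of plinth between -0.009 and 0.009 m and y of padlock in the frame of plinth between -0.009 and 0.009 m and angle between the x axis of padlock and the y axis of plinth, either way round below 0.12 rad and linear speed of each of padlock, scale_bar below 0.02 m/s and height (world z) of padlock between 0.016 and 0.026 m and angle between the y axis of scale_bar and the y axis of plinth, either way round below 0.05 rad and x of scale_bar in the frame of plinth between 0.056 and 0.062 m and y of scale_bar in the frame of plinth between -0.03 and 0.03 m and angle between the z axis of scale_bar and the z axis of plinth, either way round below 0.05 rad and value of joint door below 0.008 m); the robot touches nothing.
It fails at once if the bolt is moved more than 30 mm (distance of bolt from where it was at the start of the episode above 0.03 m).
It fails at once if the escutcheon is moved more than 30 mm (distance of escutcheon from where it was at the start of the episode above 0.03 m).
It fails at once if the wedge is moved more than 30 mm (distance of wedge from where it was at the start of the episode above 0.03 m).
It fails at once if the key is moved more than 30 mm (distance of key from where it was at the start of the episode above 0.03 m).
Of tin_a, tin_b, tin_c only 2 to 3 are there at a start; the rules pass over those that are not, and their reading is None.
At some moment in a run one of scale_bar may be knocked a few centimetres aside while the robot is not near it.
Once in a run the grip may slacken for a moment while it holds something.
It also fails if it takes over 210 s, if anything falls off the work surface, if the arm or the gripper's body presses on something with over 40 N, if the wrist force passes 120 N, or if a joint passes its speed limit or range.

## Working session

There is one attempt and no reset: what is moved stays moved. The work goes in short steps, each a Python script; the robot and the scene stay as the last script left them, time stands still between calls to the robot, and variables do not carry over. Pictures are saved under pics/ and viewed, at most 14 in all, crops included, and the job is handed in when it is done.

```bash
ls; mkdir -p pics
python3 - <<'E'
from rig import manip
import cv2, numpy as np
for n in ("top","scene"):
    c=manip.camera(n); cv2.imwrite(f"pics/{n}0.png",cv2.resize(c["image"][:,:,::-1],(800,600),interpolation=cv2.INTER_CUBIC))
    print(n,c["fx"],c["fy"],c["cx"],c["cy"],c["k1"]);print(np.round(c["cam_to_world"],4))
print(manip.get_time(),manip.get_ee_rot())
E
```

```text
pics
top 400.35913101544116 400.35913101544116 272.70007910321084 212.84171020895312 -0.049852210774300375
[[ 0.0211 -0.9923  0.1224  0.3744]
 [-0.9998 -0.0214 -0.0013 -0.0801]
 [ 0.0039 -0.1224 -0.9925  1.1622]
 [ 0.      0.      0.      1.    ]]
scene 425.85266334400586 425.85266334400586 286.0372730814377 209.1754471803341 -0.0013015992844190387
[[-0.5963  0.5431 -0.5911  1.237 ]
 [ 0.8027  0.3993 -0.4429  0.4824]
 [-0.0045 -0.7386 -0.6741  0.8964]
 [ 0.      0.      0.      1.    ]]
0.1 [-4.78460369e-01 -3.10470265e+00  2.27086008e-03]
```

View pics/top0.png

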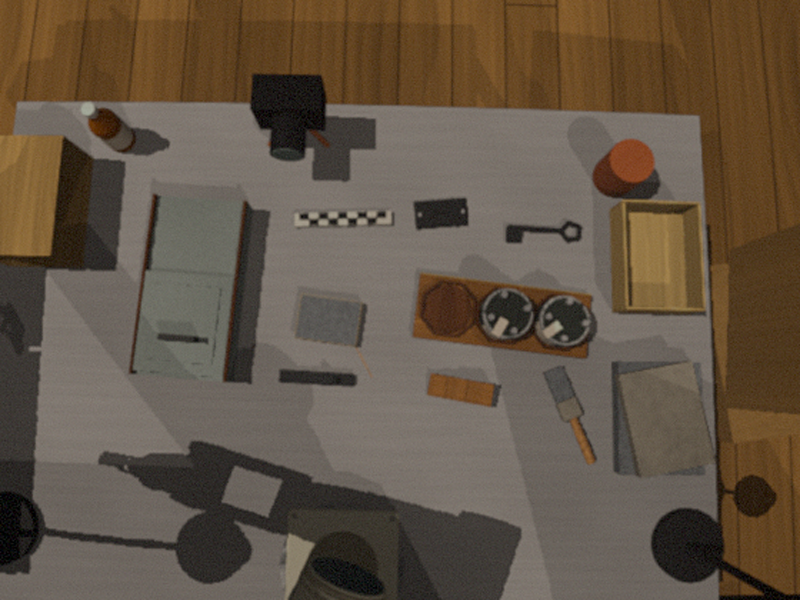

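View pics/scene0.png

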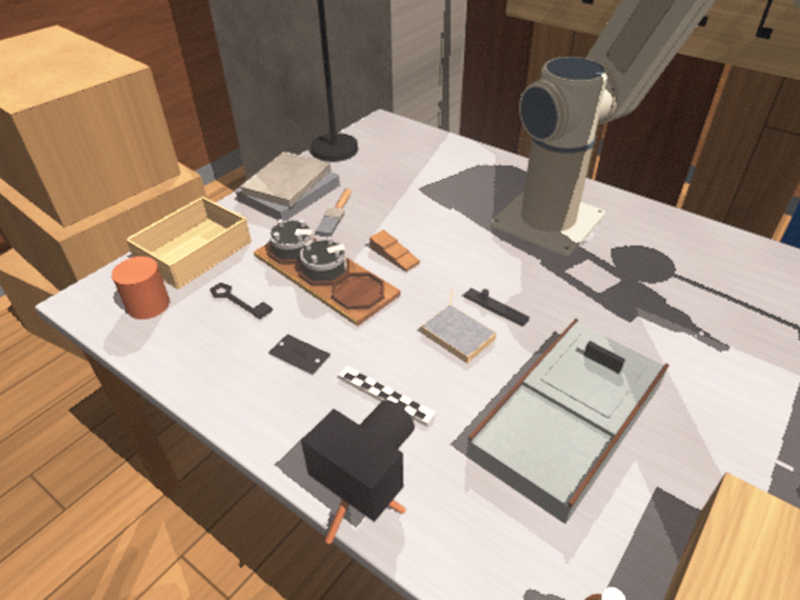

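The top view shows the cupboard at left (133–246, 195–380, handle at 183,339), plinth around (330,318) and scale bar around (344,219). The rack is around (503,314) with socket A empty and tins B and C at (507,314) and (565,320). Their tabs are at about (500,326) and (550,328).

```bash
cat > h.py <<'E'
import numpy as np, cv2
from scipy.spatial.transform import Rotation as R
from rig import manip
def pose():
    T=np.eye(4); T[:3,:3]=R.from_rotvec(manip.get_ee_rot()).as_matrix(); T[:3,3]=manip.get_position(); return T
def shot(n):
    T=pose(); c=manip.camera(n)
    if n=="wrist": c["cam_to_world"]=T@c["mount"]
    return c
def dist(c,s): return s*(1+c["k1"]*(s**2).sum(-1,keepdims=True))
def px2w(c,uv,z):
    """pixels (native) -> world points on height z"""
    uv=np.atleast_2d(np.array(uv,float)); d=(uv-[c["cx"],c["cy"]])/[c["fx"],c["fy"]]; s=d.copy()
    for _ in range(10): s=d/(1+c["k1"]*(s**2).sum(1,keepdims=True))
    T=c["cam_to_world"]; r=np.c_[s,np.ones(len(s))]@T[:3,:3].T
    return T[:3,3]+r*((z-T[2,3])/r[:,2])[:,None]
def w2px(c,P):
    T=c["cam_to_world"]; q=(np.atleast_2d(P)-T[:3,3])@T[:3,:3]
    return dist(c,q[:,:2]/q[:,2:])*[c["fx"],c["fy"]]+[c["cx"],c["cy"]]
def down(yaw):
    """tool pointing down; closing line (tool y) along world yaw, choosing the half turn keeping joint 6 central"""
    y=np.array([np.cos(yaw),np.sin(yaw),0]); z=np.array([0,0,-1.]); return R.from_matrix(np.c_[np.cross(y,z),y,z]).as_rotvec()
def ortho(c,cen,z,half=(.2,.14),s=2000):
    """metric top-down picture at height z: up = world +x, left = +y; s px per m"""
    W,H=int(2*half[0]*s),int(2*half[1]*s)
    j,i=np.meshgrid(np.arange(W),np.arange(H)); 
    P=np.stack([cen[0]+half[1]-i/s,cen[1]+half[0]-j/s,np.full(i.shape,z)],-1).reshape(-1,3)
    m=w2px(c,P).reshape(H,W,2).astype(np.float32)
    return cv2.remap(c["image"][:,:,::-1],m[...,0],m[...,1],cv2.INTER_LINEAR)
E
python3 - <<'E'
from h import *
c=shot("top"); np.set_printoptions(precision=4,suppress=True)
for n,z,p in [("cup",.05,[(152,195),(246,202),(225,380),(133,372)]),("plinth",.02,[(303,290),(366,302),(359,346),(295,335)]),("rack",.025,[(420,274),(592,293),(588,355),(414,336)]),
 ("bar",.012,[(296,212),(393,210),(393,226),(296,226)]),("tins+labels",.065,[(507,314),(500,326),(565,320),(550,328)]),("handle",.09,[(183,339)]),("bolt,esc,key,wedge",.01,[(318,377),(441,213),(543,231),(463,390)])]:
    w=px2w(c,np.array(p)*.7,z)[:,:2]; print(n,w.tolist() and np.round(w,4).tolist(),np.round(w.mean(0),4))
print(manip.camera("wrist")["mount"])
for q in ([0.5,0.15,0.45],[.5,-.15,.45],[.5,-.3,.45]):
    for y in (0,1.57,-1.57): print(q,y,manip.solve_ik(q,down(y)))
E
```

```text
cup [[0.7237, 0.4042], [0.7122, 0.2115], [0.3567, 0.2338], [0.3675, 0.4156]] [0.54   0.3163]
plinth [[0.5401, 0.0939], [0.5185, -0.034], [0.4297, -0.0224], [0.4489, 0.1063]] [0.4843 0.0359]
rack [[0.5771, -0.1416], [0.5461, -0.4907], [0.4207, -0.4799], [0.4517, -0.1315]] [ 0.4989 -0.3109]
bar [[0.7042, 0.1163], [0.7127, -0.0845], [0.6787, -0.0852], [0.6745, 0.115]] [0.6925 0.0154]
tins+labels [[0.4953, -0.309], [0.4717, -0.2954], [0.486, -0.422], [0.4698, -0.3925]] [ 0.4807 -0.3547]
handle [[0.4319, 0.3064]] [0.4319 0.3064]
bolt,esc,key,wedge [[0.3665, 0.0585], [0.7092, -0.1842], [0.676, -0.3965], [0.3467, -0.2319]] [ 0.5246 -0.1885]
[[-0.0003 -0.9544 -0.2984  0.0763]
 [ 1.     -0.0001 -0.0006 -0.0007]
 [ 0.0006 -0.2984  0.9544 -0.1201]
 [ 0.      0.      0.      1.    ]]
[0.5, 0.15, 0.45] 0 [ 0.2687  0.0932  1.6168 -0.      1.4315  0.2687]
[0.5, 0.15, 0.45] 1.57 [ 0.2687  0.0932  1.6168 -0.      1.4315 -1.3013]
[0.5, 0.15, 0.45] -1.57 [ 0.2687  0.0932  1.6168 -0.      1.4315  1.8387]
[0.5, -0.15, 0.45] 0 [-0.3143  0.0932  1.6168 -0.      1.4315 -0.3143]
[0.5, -0.15, 0.45] 1.57 [-0.3143  0.0932  1.6168  0.      1.4315 -1.8843]
[0.5, -0.15, 0.45] -1.57 [-0.3143  0.0932  1.6168 -0.      1.4315  1.2557]
[0.5, -0.3, 0.45] 0 [-0.5608  0.1984  1.4934 -0.      1.4498 -0.5608]
[0.5, -0.3, 0.45] 1.57 [-0.5608  0.1984  1.4934  0.      1.4498 -2.1308]
[0.5, -0.3, 0.45] -1.57 [-0.5608  0.1984  1.4934 -0.      1.4498  1.0092]
```

Run:
```python
from h import *
import pickle
manip.move_to([.42,.03,.3],down(np.pi/2)); a=shot("wrist")
manip.move_to([.40,-.31,.25],down(np.pi/2)); b=shot("wrist")
pickle.dump((a,b),open("ab.pkl","wb")); print(a["fx"],a["k1"],manip.get_time())
cv2.imwrite("pics/rack_o.png",ortho(b,(.49,-.31),.065))
cv2.imwrite("pics/pl_o.png",ortho(a,(.58,.02),.02,(.2,.15)))
```

```text
365.39185152024993 -0.07533068771017618 3.7917
```

View pics/rack_o.png

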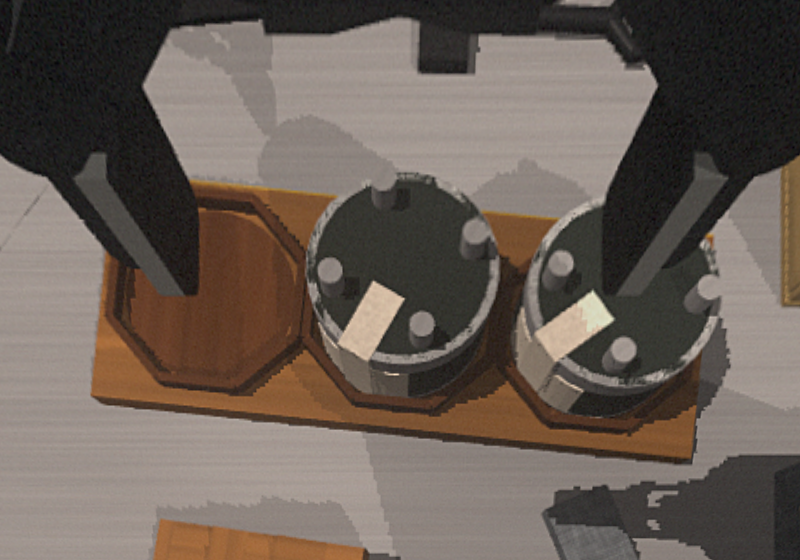

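View pics/pl_o.png

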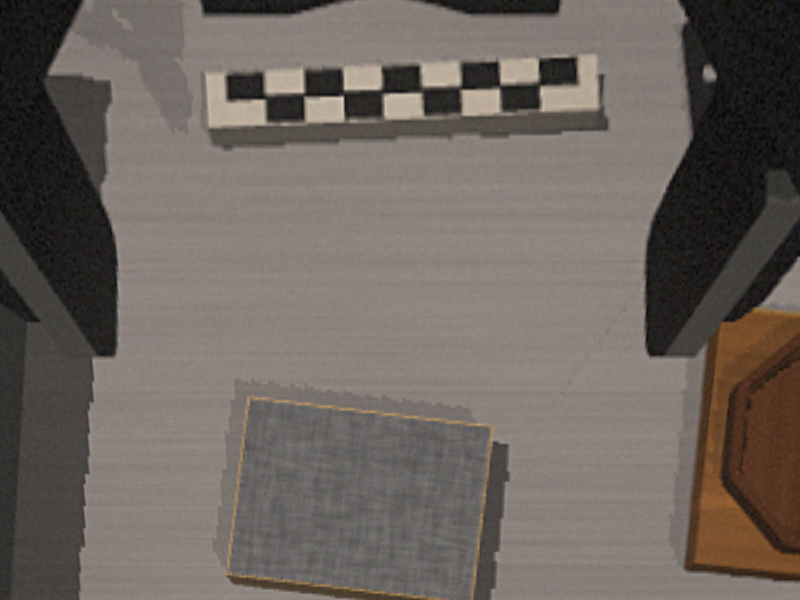

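The rack view shows tin B centred at (402,268) with its tab running from (388,290) to (355,352), and tin C centred at (620,290) with its tab from (600,300) to (550,345). The plinth corners are at (248,397), (493,427), (228,576) and (470,600). The bar spans (207,72) to (600,55) on its far edge. Both tins need to turn clockwise, by about 158° and 135°.

```bash
cat > tins.py <<'E'
from h import *
B=np.array([.4975,-.311]); C=np.array([.4868,-.4215]); RY=np.radians(-5.5)
def fpos(c,phi,z): p=c+.036*np.array([np.cos(phi),np.sin(phi)]); return [p[0],p[1],z]
def turn(c,phi0,phi1,ztip=.071,r=.09):
    z=ztip+.022
    manip.move_to(fpos(c,phi0,.15),down(phi0)); f0=manip.get_contact_force()
    for h in np.arange(.115,z-1e-6,-.004).tolist()+[z]:
        manip.servo_line(fpos(c,phi0,h),rate=.05)
        f=manip.get_contact_force()-f0
        if np.linalg.norm(f)>6: print("contact at",h,f); manip.servo_line(fpos(c,phi0,.15)); return False
    n=int(np.ceil(abs(phi1-phi0)/np.radians(8))); fm=0
    for p in np.linspace(phi0,phi1,n+1)[1:]:
        manip.servo_line(fpos(c,p,z),down(p),rate=r); fm=max(fm,np.linalg.norm(manip.get_contact_force()-f0))
    back=phi1-np.sign(phi1-phi0)*np.radians(5)
    manip.servo_line(fpos(c,back,z),down(back),rate=r); manip.servo_line(fpos(c,back,.15)); print("max force",fm,manip.get_time()); return True
def look(name):
    manip.move_to([.36,-.34,.28],down(np.pi/2)); s=shot("wrist"); o=ortho(s,(.49,-.31),.065); cv2.imwrite(name,o); return s,o
E
python3 - <<'E'
from tins import *
manip.servo_line([.40,-.31,.27]); manip.command_gripper(0,30)
r=np.radians
print(turn(B,r(62),r(62-17-158)))
print(turn(C,r(39),r(39-17-135)))
look("pics/rack1.png"); print(manip.get_time())
E
```

```text
max force 1.911386258675265 15.1
True
max force 2.522839671694733 26.0
True
28.95
```

View pics/rack1.png

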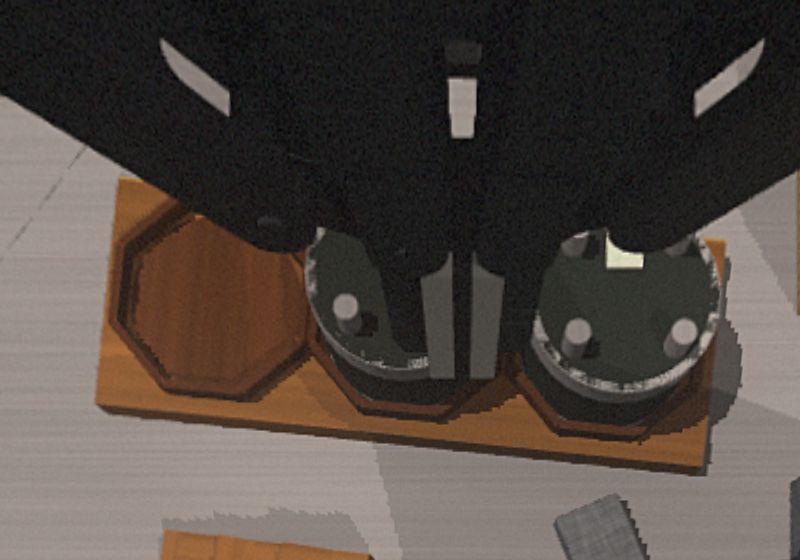

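Tin C's tab now faces nearly forward at (625,255), but it lags the rack front by about 7°, and tin B is hidden by the gripper. I'll look again with the gripper open.

Run:
```python
from tins import *
manip.command_gripper(.085)
manip.move_to([.44,-.36,.3],down(np.pi/2)); s=shot("wrist")
cv2.imwrite("pics/rack2.png",cv2.resize(ortho(s,(.5,-.36),.065,(.13,.1),3000),(780,600)))
```

```text
(no output)
```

View pics/rack2.png

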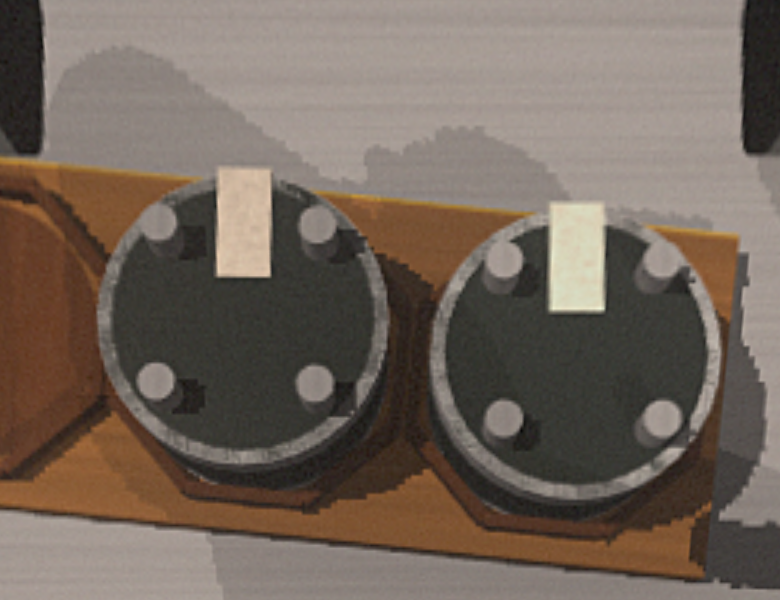

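Both tabs point along world +x (tin B at 217–271, tin C at 549–605), while the rack front edge runs from (0,155) to (740,237), a yaw of −6.3°. I'll nudge both tins a further 6.5° clockwise, then open the door.

Run:
```python
from tins import *
r=np.radians
manip.command_gripper(0,30)
for c in (B,C): turn(c,r(-107),r(-119.8))
manip.move_to([.45,-.3,.3],down(0)); manip.command_gripper(.085)
manip.move_to([.44,-.2,.33],down(np.pi/2)); 
manip.move_to([.40,.30,.3],down(np.pi/2)); s=shot("wrist"); t=shot("top")
a=cv2.resize(ortho(s,(.47,.31),.06,(.13,.15),2000),(400,460)); b=cv2.resize(ortho(t,(.5,-.36),.065,(.13,.1),2000),(400,300))
o=np.zeros((460,800,3),np.uint8); o[:,:400]=a; o[:300,400:]=b; cv2.imwrite("pics/door0.png",o); print(manip.get_time())
```

```text
max force 2.4465901432525476 37.575
max force 2.433922925794418 41.75
47.3417
```

View pics/door0.png

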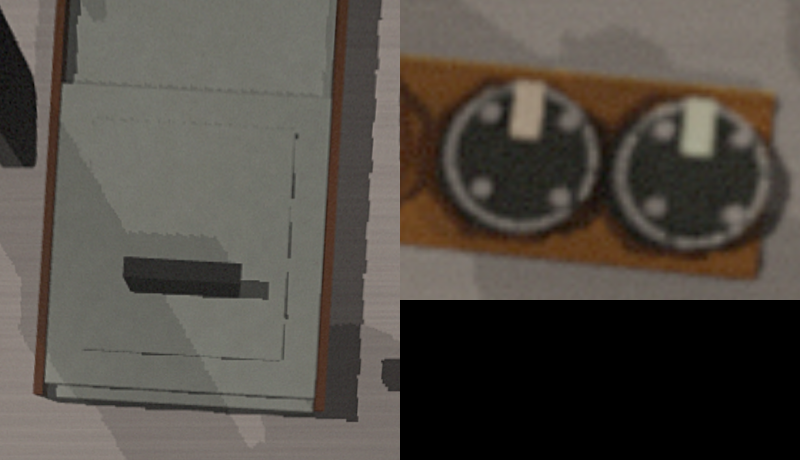

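The cupboard yaw is about −3.4°, with the handle top edge running (123,257) to (241,264), which puts the handle at roughly (0.433, 0.319). Both tin tabs now lie parallel to the rack's x axis.

```bash
cat > cup.py <<'E'
from h import *
YC=np.radians(-3.4); U=np.array([np.cos(YC),np.sin(YC)]); H=np.array([.433,.319])
def P(d,z): p=H+U*d; return [p[0],p[1],z]
def slide(d0,d1,z=.091,r=.08):
    """push the handle with closed finger from TCP offset d0 to d1 (along door axis, from shut handle), stopping on force"""
    o=down(YC+np.pi/2); manip.move_to(P(d0,.17),o); manip.servo_line(P(d0,z),rate=.08); f0=manip.get_contact_force()
    n=int(np.ceil(abs(d1-d0)/.01)); 
    for d in np.linspace(d0,d1,n+1)[1:]:
        manip.servo_line(P(d,z),rate=r); f=(manip.get_contact_force()-f0)
        if np.linalg.norm(f)>8: break
    print("end",d,f); b=d-np.sign(d1-d0)*.012
    manip.servo_line(P(b,z),rate=r); manip.servo_line(P(b,.2),rate=.2)
E
python3 - <<'E'
from cup import *
manip.command_gripper(0,30)
slide(-.042,.155)
manip.command_gripper(.085)
manip.move_to([.38,.30,.3],down(np.pi/2)); s=shot("wrist")
cv2.imwrite("pics/door1.png",ortho(s,(.50,.31),.03,(.15,.19),1500)); print(manip.get_time())
E
```

```text
end 0.155 [-26.72608909   3.27212365  16.57091434]
58.05
```

View pics/door1.png

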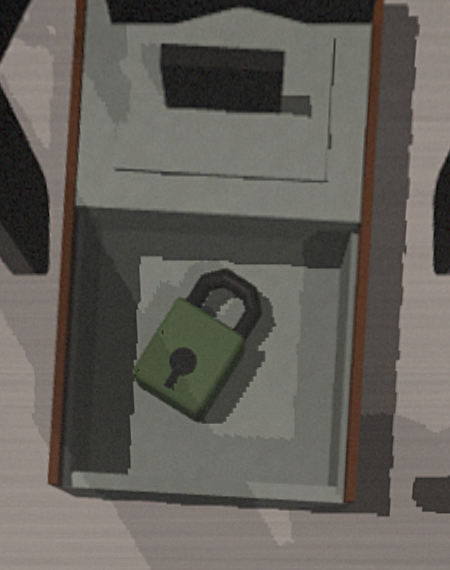

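The door is open against its stop. The padlock lies in the recess with its body centre near (190,356) and shackle tip near (240,275), so its axis is about −32°. To cancel camera bias I'll take mirrored wrist views of the padlock and plinth.

Run:
```python
from h import *
import pickle
S={}
def grab(k,p,y): manip.move_to(p,down(y)); S[k]=shot("wrist")
hp=np.pi/2
grab("k1",[.36,.33,.3],hp); grab("p1",[.40,.04,.27],hp); grab("p2",[.56,.04,.27],-hp); grab("k2",[.54,.33,.3],-hp)
pickle.dump(S,open("S.pkl","wb")); print(manip.get_time())
for k in ("k1","k2"):
    o=ortho(S[k],(.46,.325),.034,(.08,.08),4000); cv2.imwrite(k+".png",o); hsv=cv2.cvtColor(o,cv2.COLOR_BGR2HSV)
    m=((hsv[...,0]>38)&(hsv[...,0]<80)&(hsv[...,1]>70)&(hsv[...,2]>75)).astype(np.uint8)
    m=cv2.morphologyEx(m,cv2.MORPH_CLOSE,np.ones((41,41))); n,l,st,_=cv2.connectedComponentsWithStats(m); i=1+st[1:,4].argmax()
    (cx,cy),(w,h),a=cv2.minAreaRect(np.argwhere(l==i)[:,::-1].astype(np.float32))
    print(k,"centre",.46+.08-cy/4000,.325+.08-cx/4000,w/4000,h/4000,a)
    cv2.drawContours(o,[cv2.boxPoints(((cx,cy),(w,h),a)).astype(int)],0,(0,0,255),2); S[k]=o
im=[cv2.resize(S["k1"],(400,400)),cv2.resize(S["k2"],(400,400))]
cv2.imwrite("pics/pad.png",np.hstack(im))
im=[ortho(S[k],(.485,.04),.02,(.08,.06),2500*1) for k in("p1","p2")]
cv2.imwrite("pics/plin.png",np.hstack(im))
```

```text
63.4083
k1 centre 0.4520465393066406 0.3354239654541016 0.050317737579345705 0.058322906494140625 31.966646194458008
k2 centre 0.4538792419433594 0.3354420394897461 0.0516866455078125 0.0580592155456543 31.729358673095703
```

View pics/pad.png

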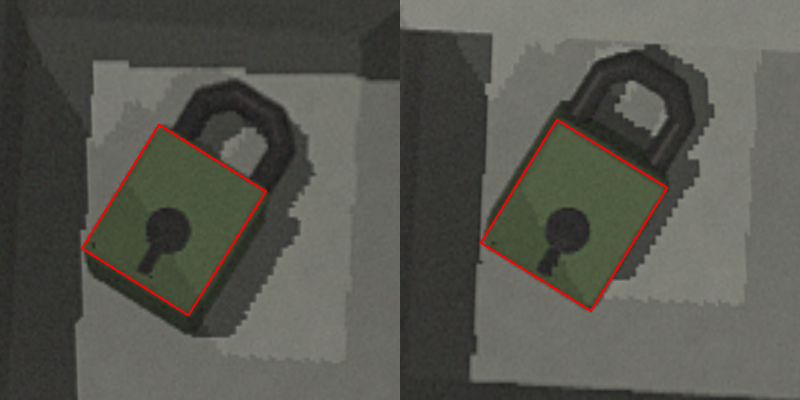

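View pics/plin.png

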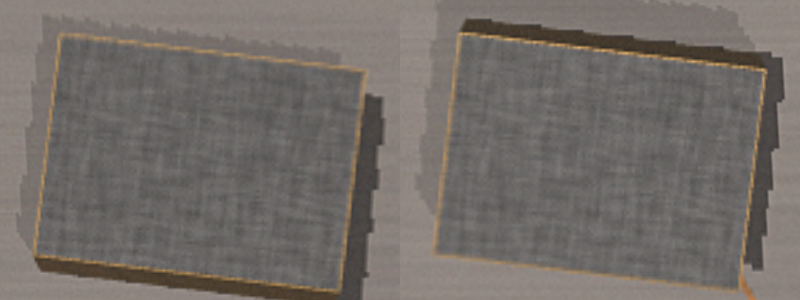

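The padlock body centre is (0.453, 0.3354) with its axis at −31.9°, and the two views agree within 2 mm. The plinth corners in both halves give a centre of (0.480, 0.040) and a yaw of −6.9°. Next is the pick and place.

Run:
```python
from h import *
a=np.radians(-31.85); t=np.radians(-96.9); G=[.453,.3354]; D=np.array([.480,.0399])-.018*np.array([np.cos(t),np.sin(t)])
og=down(a+np.pi/2); od=down(t+np.pi/2)
manip.move_to([*G,.2],og); manip.command_gripper(.078); manip.servo_line([*G,.09],rate=.2); f0=manip.get_contact_force()
manip.servo_line([*G,.032],rate=.06); print("f",manip.get_contact_force()-f0)
manip.command_gripper(0,70); print("w",manip.get_width(),manip.get_grip_force())
manip.servo_line([*G,.115],rate=.12); print("w",manip.get_width(),manip.get_contact_force()-f0)
manip.servo_line([*D,.115],od,rate=.15); print("w",manip.get_width(),manip.get_contact_force()-f0)
manip.servo_line([*D,.058],rate=.1); f1=manip.get_contact_force()
for z in np.arange(.056,.0435,-.002):
    manip.servo_line([*D,z],rate=.03)
    if (manip.get_contact_force()-f1)[2]>4: break
print("z",z,manip.get_contact_force()-f1,manip.get_width())
manip.command_gripper(.078); manip.servo_line([*D,.15],rate=.15)
manip.move_to([.40,.04,.28],down(np.pi/2)); s=shot("wrist"); cv2.imwrite("pics/place.png",ortho(s,(.53,.03),.034,(.15,.12),2500)); print(manip.get_time())
```

```text
f [ 0.67240078 -0.49259758 -0.98089168]
w 0.052936056247973665 74.86570715904236
w 0.052434702350442335 [ 0.47637711 -0.537053   -6.6156664 ]
w 0.052796820280809266 [-0.2066945  -0.00689242 -6.01867858]
z 0.04599999999999999 [-2.7705226   0.91589832 12.04823622] 0.05266866524967991
75.8083
```

View pics/place.png

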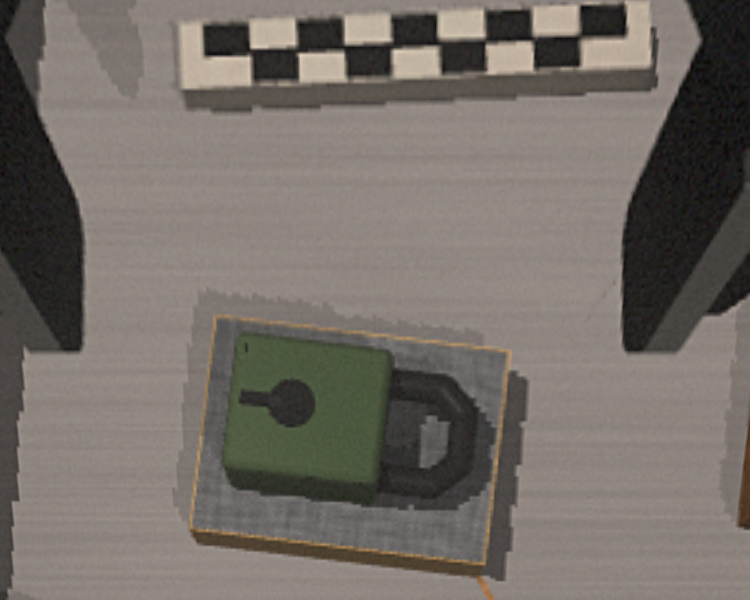

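The padlock sits flat on the plinth: its near gap is about 19 mm and its left gap about 12 mm, so it is centred. Now I'll shut the door.

Run:
```python
from cup import *
o=down(YC+np.pi/2)
manip.move_to([.45,.2,.3],o); manip.command_gripper(0,30)
manip.move_to(P(.215,.17),o); manip.servo_line(P(.215,.091),rate=.08); f0=manip.get_contact_force()
manip.servo_line(P(.021,.091),rate=.1); print(manip.get_contact_force()-f0)
for d in np.arange(.0195,.004,-.0015):
    manip.servo_line(P(d,.091),rate=.05); f=manip.get_contact_force()-f0
    if np.linalg.norm(f)>7: break
print("end",d,f); manip.servo_line(P(.035,.091),rate=.1); manip.servo_line(P(.035,.25),rate=.25)
manip.command_gripper(.085)
import pickle; S=[]; hp=np.pi/2
manip.move_to([.60,.02,.27],hp*0+down(hp)); S.append(shot("wrist"))
manip.move_to([.76,.02,.27],down(-hp)); S.append(shot("wrist"))
pickle.dump(S,open("bar.pkl","wb"))
cv2.imwrite("pics/bar.png",np.vstack([ortho(s,(.69,.015),.012,(.13,.05),3000) for s in S])); print(manip.get_time())
```

```text
[0.84030663 0.33659936 0.09528655]
end 0.010499999999999992 [ 7.83864022 -1.67972281 -4.10603877]
89.175
```

View pics/bar.png

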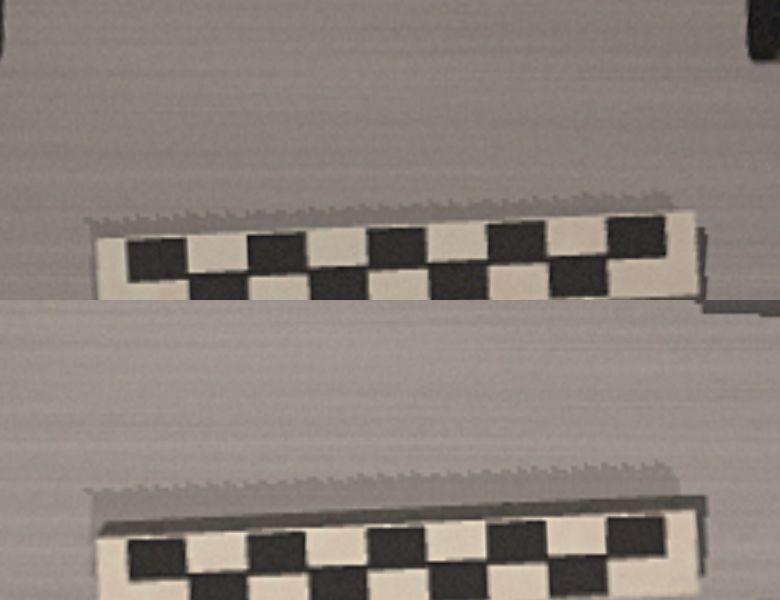

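The bar has already been knocked. Its far edge now runs (95,238) to (696,211), giving a centre of (0.6512, 0.0124) and a yaw of +2.6°. The door is shut against its stop. I'll carry the bar to just in front of the plinth, then push it flush with two spread fingertips.

Run:
```python
from h import *
PY=np.radians(-6.9); RM=np.array([[np.cos(PY),-np.sin(PY)],[np.sin(PY),np.cos(PY)]]); L=lambda x,y=0:(np.array([.480,.0399])+RM@[x,y]).tolist()
G=[.6512,.0124]; g=down(np.radians(2.6)); D=L(.086); od=down(PY); op=down(PY+np.pi/2)
F=manip.get_contact_force
manip.move_to([.62,.02,.25],g); manip.command_gripper(.05); manip.move_to([*G,.12],g); f0=F()
manip.servo_line([*G,.045],rate=.1)
for z in np.arange(.041,.024,-.003):
    manip.servo_line([*G,z],rate=.05)
    if abs((F()-f0)[2])>3: break
print("z",z,F()-f0); manip.command_gripper(0,50); w=manip.get_width(); print("w",w)
manip.servo_line([*G,z+.03],rate=.08); print(manip.get_width(),F()-f0)
manip.servo_line([*D,z+.03],od,rate=.1); manip.servo_line([*D,z+.001],rate=.05); print(manip.get_width(),F()-f0)
manip.command_gripper(.036); manip.servo_line([*D,.15],rate=.15)
manip.move_to([*L(.14),.14],op); manip.command_gripper(.06); f0=F(); manip.servo_line([*L(.14),.05],rate=.1)
for z in np.arange(.046,.015,-.002):
    manip.servo_line([*L(.14),z],rate=.04)
    if (F()-f0)[2]>3: break
print("table z",z,F()-f0); z+=.004; manip.servo_line([*L(.14),z],rate=.04); f0=F()
manip.servo_line([*L(.115),z],rate=.06)
for x in np.arange(.1135,.077,-.0015):
    manip.servo_line([*L(x),z],rate=.03); f=RM.T@(F()-f0)[:2]
    if f[0]>5: break
print("x",x,f); manip.servo_line([*L(x+.02),z],rate=.06); manip.servo_line([*L(x+.02),.2],rate=.2)
manip.command_gripper(.085)
S=[]; hp=np.pi/2
manip.move_to([.47,.03,.27],down(hp)); S.append(shot("wrist"))
manip.move_to([.62,.03,.27],down(-hp)); S.append(shot("wrist"))
cv2.imwrite("pics/fin.png",np.hstack([cv2.resize(ortho(s,(.51,.03),.016,(.12,.12),2500),(400,400)) for s in S])); print(manip.get_time())
```

```text
z 0.02599999999999999 [-0.1793916  -0.85407121  0.16868498]
w 0.026292049708739388
0.026333455643790915 [-1.40115889 -0.47033881 -2.31552615]
0.026542522455636392 [-1.33604772  0.05669848 -1.714171  ]
table z 0.015999999999999973 [-2.16415189  0.26614062  8.58489491]
x 0.08199999999999998 [ 8.00486806 -1.70950535]
116.2583
```

View pics/fin.png

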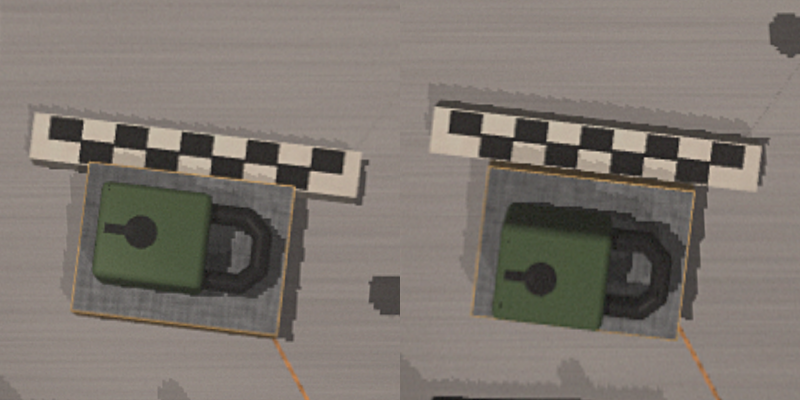

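The bar is flush along the plinth's front edge in both views and centred, and the padlock is centred within about 3 mm. I'll take one last overall check with the arm retracted.

Run:
```python
from h import *
manip.servo_line([.5,.03,.35]); manip.set_joints([1.246,.423,1.63,0,1.089,-.019]); t=shot("top")
a=ortho(t,(.5,-.36),.065,(.13,.1),1500); b=ortho(t,(.47,.31),.06,(.13,.15),1500)
o=np.zeros((450,780,3),np.uint8); o[:300,:390]=a; o[:,390:]=b; cv2.imwrite("pics/end.png",o); print(manip.get_time())
```

```text
119.7417
```

View pics/end.png

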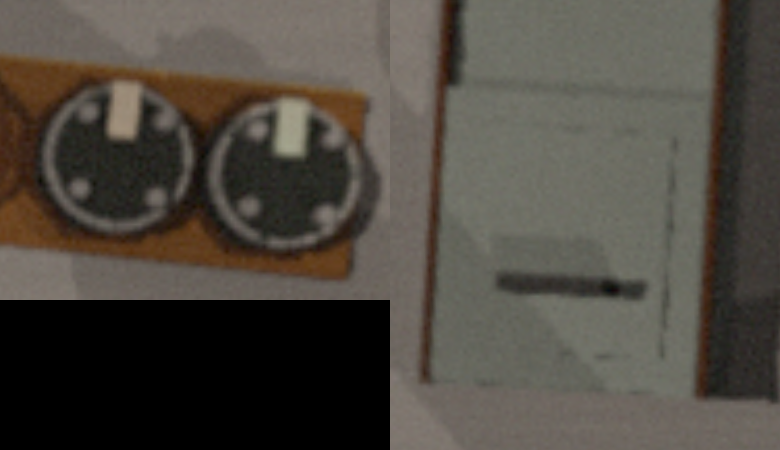

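Both tabs are parallel to the rack's x axis and the door looks shut. I'll compare the handle region with the first picture, and hand in if it matches.

Run:
```python
from h import *
t=cv2.resize(shot("top")["image"][:,:,::-1],(800,600),interpolation=cv2.INTER_CUBIC); o=cv2.imread("pics/top0.png")
A,B=[cv2.cvtColor(i,cv2.COLOR_BGR2GRAY)[320:360,145:220].astype(np.float32) for i in (o,t)]
(dx,dy),r=cv2.phaseCorrelate(A,B); print(dx,dy,r,"mm",dy*2.0)
if abs(dy)<1.5: print(manip.sign_off())
```

```text
0.2818612560595142 0.7679513369903184 0.4756422678629557 mm 1.5359026739806367
the job is handed in; nothing more can be done
None
```

I handed the job in at about 120 s of the 210 s allowed: the padlock is centred on the plinth, the scale bar is flush against its front edge, both tins present (B and C) face the rack front, and the door is shut to within about 2 mm by camera; the judge's result was not shown.

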